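Switch the clasp-ball feeder to its other chute

ROBOT

A 6-joint arm with a two-finger parallel gripper is mounted at the origin on the work surface. World frame = base frame: x ahead of the robot, y to its left, z up, the work surface at z = 0. Lengths are in m, angles in degrees, forces in N, time in s.
With the tool pointing down it reaches from about 0.4 to 0.825 m from the base axis. Payload 7 kg.
Tool frame: the origin (TCP) lies at the very end of the fingers, on their centre line; the grasp point (between the pads) lies 19 mm behind it (r.grasp_offset is the z of the grasp point in the tool frame, in m); z points along the fingers, y is the direction in which the jaws open and shut (so a half turn about z gives the same grasp; the last joint's range is limited). The gripper opens to 88 mm and grips with 3 to 60 N. Pads are 19 mm wide; open, the fingers measure 130 mm over their backs; the gripper's body (78 mm by 193 mm) begins 47 mm behind the grasp point.
Start: joints at [80.678, 20.546, 0.682, 0, -70.136, -16.507], TCP at [0.294, 0.608, 0.227] pointing down, gripper open.
Joint ranges: [-176.03, 176.03], [-82.01, 121.73], [-58.28, 71.71], [-173.87, 95.51], [-174.79, -0.11], [-173.66, 173.66]. Speed limits (degrees/s): [136.94, 136.94, 172.46, 180, 180, 180].

INTERFACE

Orientations are given as [roll, pitch, yaw] about the fixed x, y, z axes, in that order (R = Rz(yaw) Ry(pitch) Rx(roll)).
In Python, from plant import r, capture, calibration, order gives the robot as it stands.
- The arm moves only by the tool servo_tool, never from a script. Its arguments are lists of equal length, an entry for each row: "grip": the closure, from -1 (fully open) to 1 (shut), so that 0 is half open; "translation": the shift along the tool's x, y, z in m, a list of three; "turn": the turn about the tool's z in rad. A call has 1 to 10 rows; each row is the pose to reach, as a shift and turn from the pose commanded when the call began, along the tool's axes at that moment; what a row does not reach only later rows make up. A row lasts 1/12 s, in which the tool goes at most 41.7 mm and 7.16 degrees, less where a joint would pass 70% of its speed; a pose out of reach is approached as far as the arm can. A call with a gripper value outside its range is refused whole. The fingers move at their own pace and stop on an object; "newtons" is the grip in N (left out, the last holds). Time passes only in rows, so rows that repeat a pose let the fingers close. It gives the time, the measured TCP pose, the force and the opening at its end, in the units of the state.
- r.get_state(): the state, without advancing time (a new reading comes with each control period).
- capture(name): name is "scene" or "side" or "wrist"; returns (picture, depth): 480x640x3 uint8, blue, green, red; 480x640 float32, m along the optical axis (not along the pixel's ray), 0 where there is no reading.
- calibration(name): a dict with "fx", "fy", "cx", "cy" (pixels), "view" (4x4, takes a point from world to camera coordinates). Camera axes: x right, y up, looking along -z (the intrinsics and any distortion apply to the point x, -y, -z); pixel columns grow to the right and rows downward; lengths in m; the calibration is good to about 2 mm. A picture is of the moment at which its call begins: read the wrist's pose just before it. calibration takes no time and is no camera call; for the wrist camera it gives the pose at the moment of the call.
- order.close_job(): hands the job in, once; it reports no verdict.
The state is a dict: "time_s": time; "joints": joint angles; "qd": joint speeds; "joint_torque": joint torques, N m; "tcp_pos": TCP position; "eef_rot": TCP orientation; "contact_force": force on the tool from outside, world axes, zero at the start; "moment": the same for the moment, N m; "gripper_width": finger opening in m.
Only numpy, scipy, OpenCV 4.12 (cv2) and the standard library are available. Lean on these libraries where they do the work, as an engineer would, in place of code of your own. Each camera call takes 0.05 s, during which the arm holds its last target.

TASK

The clasp-ball feeder is set to the wrong catch box. Using fingertips only, first press down the raised thumb pad so that the seesaw gate rocks over its pivot and rests tipped the other way; then push the upright tab of the sliding stop across, so that all three brass balls run down that other chute into its catch box. Do not touch the balls, lift nothing, and leave the things standing around where they are.

Things in the scene. Friction and masses are not known exactly. Their poses are not given: they have to be found in the camera images.
- rig: wooden ball feeder fixed to the bench, 470 mm wide along its y. Origin on the bench under the gate's pivot (75 mm up, along rig x); z up; at zero yaw x points away from the robot, y to its left. Behind the gate a channel slopes down to it, rig x = 132 to 19 mm, rims 125 to 142 mm high; the balls wait in it. From each gate end (rig y = +-80 mm) a chute leads outward to a catch box.
- gate (a joint): tilt of the seesaw gate, a trough 160 mm long and 36 mm wide, rocking about rig x; rad, -0.28 to 0.28 at its stops. Positive: left (rig +y) end up, balls would run to the right. Negative: right end up, balls would run to the left. Top-heavy: once past the middle it falls to its stop and stays. It starts at either stop. Under 3 N on a pad moves it.
- pad_left (a point): centre of the top face of the left (rig +y) dark wooden thumb pad on the near side of the gate; the pad is 44 mm along rig x, 36 mm along rig y, 8 mm thick, with free space below. The point lies 45 mm to rig -x of and 65 mm to rig +y of the pivot and is 122 mm above the bench when up, 86 mm when down.
- pad_right (a point): the same on the right (rig -y) pad.
- stop (a joint): travel of the sliding stop, m: 0 shut (steel plate across the ball channel), 0.035 fully open; it slides along rig +y, stays where left, resists with about 1 N. The channel is free for the balls from about 0.030.
- tab (a point): centre of the top of the stop's upright dark wooden tab, 182 mm above the bench; the tab is 24 mm along rig x, 12 mm along rig y, its lower end 116 mm above the bench. It stands beside the channel at rig x = 50 mm, rig y = -62 mm when shut and -27 mm when open; it is pushed towards rig +y on its outer (rig -y) face.
- box_left (a point): centre of the inner floor of the left catch box (open wooden box, inside 82 x 82 mm, floor 4 to 5 mm above the bench), rig y = 192 mm.
- box_right (a point): the same of the right catch box, rig y = -192 mm.
- ball0_center (a point): centre of the first brass ball, polished, 18 mm diameter, 22 g, next to the stop.
- ball1_center (a point): centre of the second brass ball.
- ball2_center (a point): centre of the third brass ball.
- thread: bystander: cone of pale thread, 68 mm wide at its foot, 122 mm high, standing behind the left chute; origin under its centre.
- glue: bystander: white glue jar, 64 mm wide, 85 mm high, behind the right chute; origin under its centre.
- awl: bystander: awl with dark wooden handle, about 150 mm long, lying in front of the left catch box.
- mug: bystander: green cup, 74 mm wide, 80 mm high, behind the left catch box; origin under its centre.

How it is judged:
By the outcome, as a careful person would: the job done as asked, in the order asked, and still so for the second after the job is handed in, with the robot touching nothing.
It also fails if it takes over 43 s, if anything falls off the work surface, if the arm or the gripper's body presses on something with over 40 N, if the wrist force passes 120 N, or if a joint passes its speed limit or range.

## Working session

There is one attempt and no reset: what is moved stays moved. The work goes in short steps, Python scripts to look and compute and a tool call to move; the robot and the scene stay as the last step left them, time stands still between calls to the robot, and variables do not carry over. Pictures are saved under pics/ and viewed, and the job is handed in when it is done.

Besides the shell and the picture viewer there is one more tool, called after "Call:" by a JSON object that holds its "op" and its "data". servo_tool: Moves the arm, as the interface text tells. Its arguments: {"type":"object","properties":{"grip":{"type":"array","items":{"type":"number"}},"translation":{"type":"array","items":{"type":"array","items":{"type":"number"}}},"turn":{"type":"array","items":{"type":"number"}},"newtons":{"type":"number"}},"required":["grip","translation","turn"]}

```bash
mkdir -p pics; ls
python3 - <<'E'
from plant import r,capture,calibration
import cv2,numpy as np
s=r.get_state();print(s)
for n in("scene","side"):
    c=calibration(n);print(n,c)
    p,d=capture(n);cv2.imwrite(f"pics/{n}0.png",p);np.save(f"pics/{n}0.npy",d)
E
```

```text
pics
{'time_s': 0.0, 'joints': array([ 8.06765201e+01,  2.05887397e+01,  6.33631109e-01, -2.12925469e-02,
       -7.01336007e+01, -1.65053819e+01]), 'qd': array([ 0.02737369,  0.01705749,  0.03855031,  0.01367391,  0.021122  ,
       -0.0235068 ]), 'joint_torque': array([ 8.55449780e-04, -5.82713163e+01,  2.93062466e+01,  6.99744925e+00,
        7.11334185e-03, -1.50826386e-04]), 'tcp_pos': array([0.29390867, 0.607118  , 0.22564832]), 'eef_rot': array([ 1.79909259e+02, -6.01373103e-03, -2.58361083e+01]), 'contact_force': array([-0.15220425,  0.04168194,  0.02409988]), 'moment': array([-0.01677169, -0.00807638,  0.04171544]), 'gripper_width': 0.08737904368509511}
scene {'fx': 555.154831796497, 'fy': 555.154831796497, 'cx': 321.73296781199633, 'cy': 243.0193751669657, 'view': array([[ 0.6738383 ,  0.73867099, -0.01752486, -0.45084255],
       [-0.59018593,  0.55235289,  0.58871628,  0.217881  ],
       [ 0.44454755, -0.38635665,  0.80814975, -1.25238977],
       [ 0.        ,  0.        ,  0.        ,  1.        ]])}
side {'fx': 604.7905132682253, 'fy': 604.7905132682253, 'cx': 328.4430264091751, 'cy': 235.6567763790959, 'view': array([[ 0.86632349, -0.49896972, -0.02264585, -0.48799327],
       [ 0.34442423,  0.56393315,  0.75056736, -0.36087293],
       [-0.36173964, -0.65803391,  0.66040579, -0.8042868 ],
       [ 0.        ,  0.        ,  0.        ,  1.        ]])}
```

View pics/scene0.png

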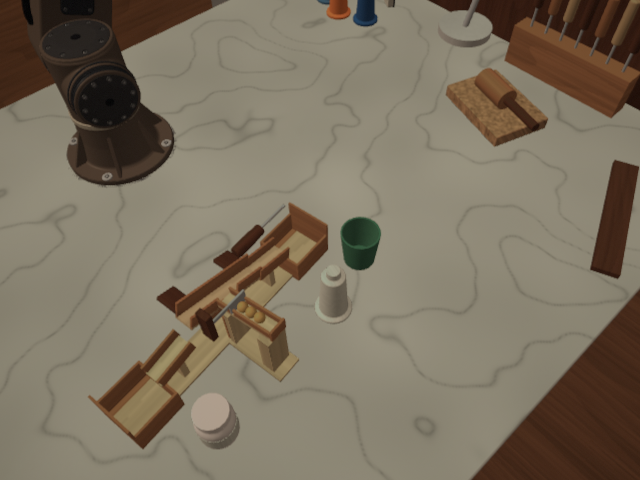

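View pics/side0.png

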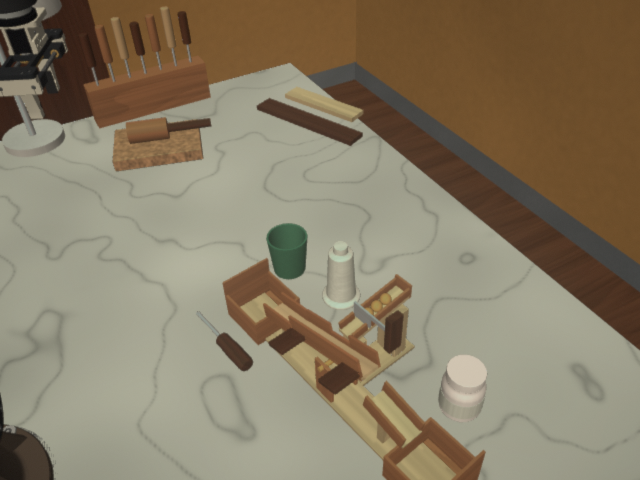

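```bash
cat > h.py <<'E'
import numpy as np,cv2
from plant import r,capture,calibration
def world(c,u,v,d):
    V=np.array(c["view"]);p=np.array([(u-c["cx"])/c["fx"]*d,-(v-c["cy"])/c["fy"]*d,-d])
    return V[:3,:3].T@(p-V[:3,3])
def ray(c,u,v,z):
    V=np.array(c["view"]);o=-V[:3,:3].T@V[:3,3]
    q=V[:3,:3].T@np.array([(u-c["cx"])/c["fx"],-(v-c["cy"])/c["fy"],-1]);return o+q*(z-o[2])/q[2]
def proj(c,P):
    V=np.array(c["view"]);q=V[:3,:3]@np.asarray(P)+V[:3,3]
    return c["cx"]+c["fx"]*q[0]/-q[2],c["cy"]-c["fy"]*q[1]/-q[2]
E
python3 - <<'E'
from h import *
for n,b in (("scene",(90,190,340,450)),("side",(190,220,490,480))):
    c=calibration(n);p=cv2.imread(f"pics/{n}0.png");d=np.load(f"pics/{n}0.npy")
    x0,y0,x1,y1=b
    cv2.imwrite(f"pics/{n}0z.png",cv2.resize(p[y0:y1,x0:x1],None,fx=800/(x1-x0)*.75,fy=800/(x1-x0)*.75,interpolation=cv2.INTER_CUBIC))
    hsv=cv2.cvtColor(p,cv2.COLOR_BGR2HSV)
    m=((hsv[...,2]<75)&(hsv[...,1]>100)&((hsv[...,0]<20)|(hsv[...,0]>165))).astype(np.uint8)
    mm=np.zeros_like(m);mm[y0:y1,x0:x1]=m[y0:y1,x0:x1]
    k,L,S,C=cv2.connectedComponentsWithStats(mm)
    for i in range(1,k):
        if S[i,4]<40: continue
        ys,xs=np.where(L==i);W=np.array([world(c,u,v,d[v,u]) for u,v in zip(xs,ys) if d[v,u]>0])
        print(n,S[i],C[i].round(1),np.median(W,0).round(4),np.percentile(W,5,0).round(3),np.percentile(W,95,0).round(3))
E
```

```text
scene [178 221 114  94 622] [237.2 268.4] [ 0.4992 -0.0389  0.0917] [ 0.444 -0.151  0.014] [0.519 0.115 0.118]
scene [214 225  50  43 660] [239.6 247.1] [0.4226 0.0169 0.0235] [ 0.406 -0.051  0.013] [0.475 0.07  0.089]
scene [299 238  29  40 231] [313.9 258.5] [0.5331 0.1056 0.0168] [0.527 0.066 0.005] [0.541 0.141 0.03 ]
scene [262 250  27  29 119] [275.8 264.3] [0.5214 0.0279 0.0652] [ 0.516 -0.006  0.056] [0.527 0.057 0.073]
scene [239 273  21  18  69] [250.  281.1] [ 0.5303 -0.0339  0.0862] [ 0.527 -0.058  0.078] [ 0.535 -0.014  0.093]
scene [158 287  26  26 333] [170.3 297.6] [ 0.4885 -0.1581  0.1209] [ 0.474 -0.17   0.115] [ 0.508 -0.14   0.125]
scene [193 303  25  38 467] [206.8 322. ] [ 0.5878 -0.1484  0.1563] [ 0.544 -0.155  0.106] [ 0.596 -0.112  0.181]
scene [273 323  13  17  60] [278.7 330.8] [ 0.6551 -0.0707  0.1305] [ 0.652 -0.084  0.125] [ 0.657 -0.058  0.137]
scene [145 332  34  40 200] [161.4 350.6] [ 0.5278 -0.213   0.0699] [ 0.523 -0.246  0.06 ] [ 0.534 -0.182  0.08 ]
scene [160 344  35  42 243] [177.6 364. ] [ 0.5634 -0.2063  0.0678] [ 0.558 -0.239  0.056] [ 0.569 -0.176  0.079]
scene [101 365  45  46 638] [122.9 388. ] [ 0.5163 -0.291   0.0263] [ 0.51  -0.325  0.008] [ 0.523 -0.256  0.044]
scene [129 395  55  53 710] [158.6 421.9] [ 0.6015 -0.2787  0.0255] [ 0.594 -0.317  0.005] [ 0.608 -0.238  0.044]
side [384 316  19  36 485] [392.8 333.7] [ 0.5779 -0.1522  0.153 ] [ 0.572 -0.154  0.123] [ 0.592 -0.146  0.181]
side [270 329  34  24 301] [284.4 339.6] [ 0.4706 -0.0351  0.087 ] [ 0.452 -0.05   0.083] [ 0.488 -0.022  0.091]
side [220 334  32  36 198] [238.1 353.7] [0.413  0.0202 0.024 ] [0.405 0.003 0.012] [0.424 0.066 0.027]
side [319 363  40  30 494] [336.7 377.3] [ 0.4909 -0.1533  0.1213] [ 0.472 -0.169  0.117] [ 0.509 -0.139  0.126]
```

View pics/scene0z.png

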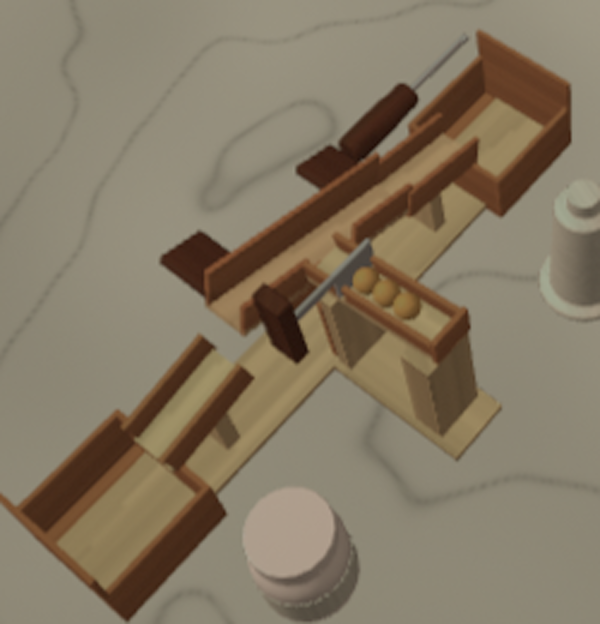

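View pics/side0z.png

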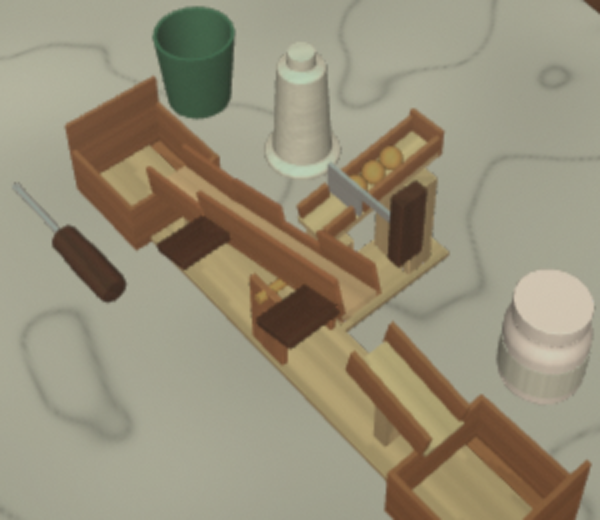

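Run:
```python
from h import *
# pads: minAreaRect-based fit via quads at known heights, both views
for n,(rois) in {"scene":{"padR":(150,280,190,325,.122),"tab":(190,296,222,345,.182)},"side":{"padR":(314,358,364,398,.122),"padL":(265,325,310,356,.086),"tab":(380,310,408,356,.182)}}.items():
    c=calibration(n);p=cv2.imread(f"pics/{n}0.png");d=np.load(f"pics/{n}0.npy")
    hsv=cv2.cvtColor(p,cv2.COLOR_BGR2HSV)
    for k,(x0,y0,x1,y1,z) in rois.items():
        ys,xs=np.mgrid[y0:y1,x0:x1];W=np.array([[world(c,u,v,d[v,u]) for u in range(x0,x1)] for v in range(y0,y1)])
        H=hsv[y0:y1,x0:x1]
        m=(abs(W[...,2]-z)<(.009 if k!="tab" else .003))&(H[...,2]<(80 if k!="tab" else 255))
        P=W[m][:,:2]
        rc=cv2.minAreaRect((P*1000).astype(np.float32))
        print(n,k,m.sum(),rc, W[m][:,2].mean().round(4))
        cv2.imwrite(f"pics/{n}_{k}.png",cv2.resize(np.hstack([p[y0:y1,x0:x1],np.dstack([m*255]*3).astype(np.uint8)]),None,fx=6,fy=6,interpolation=0))
# box floors/rims: rims height; print points of orange wood by height .04-.05?
c=calibration("side")
for n in("scene","side"):
    c=calibration(n);p=cv2.imread(f"pics/{n}0.png");d=np.load(f"pics/{n}0.npy")
    hsv=cv2.cvtColor(p,cv2.COLOR_BGR2HSV)
    v,u=np.mgrid[0:480,0:640]
    q=np.stack([(u-c["cx"])/c["fx"]*d,-(v-c["cy"])/c["fy"]*d,-d],-1)
    V=np.array(c["view"]);W=(q-V[:3,3])@V[:3,:3]
    b=(W[...,0]>.4)&(W[...,0]<.7)&(W[...,1]>-.4)&(W[...,1]<.2)&(d>0)
    for nm,m in {"rig wood":b&(hsv[...,1]>70)&(hsv[...,2]>60)&(W[...,2]<.2)&(W[...,2]>.001)}.items():
        P=W[m];print(n,nm,cv2.minAreaRect((P[:,:2]*1000).astype(np.float32)),np.percentile(P,[1,99],0).round(3))
    np.save(f"pics/W_{n}.npy",W)
```

```text
scene padR 432 ((496.5649108886719, -153.5187225341797), (48.68425750732422, 34.428192138671875), 9.488370895385742) 0.1211
scene tab 108 ((584.552001953125, -147.9307098388672), (25.353147506713867, 11.273419380187988), 8.046210289001465) 0.1807
side padR 660 ((492.5924377441406, -154.06117248535156), (42.78312301635742, 35.028228759765625), 9.605828285217285) 0.1218
side padL 468 ((471.5312194824219, -37.31473922729492), (43.53145980834961, 35.80952072143555), 8.550600051879883) 0.0878
side tab 133 ((583.73046875, -147.6472930908203), (24.871912002563477, 13.246615409851074), 11.270313262939453) 0.1818
scene rig wood ((542.7382202148438, -67.87002563476562), (243.0335235595703, 521.7138061523438), 10.176945686340332) [[ 0.416 -0.326  0.002]
 [ 0.657  0.144  0.143]]
side rig wood ((543.42724609375, -68.38162231445312), (239.8815460205078, 519.9281005859375), 11.52430534362793) [[ 0.409 -0.323  0.003]
 [ 0.651  0.177  0.169]]
```

```bash
cat >> h.py <<'E'
from scipy.spatial.transform import Rotation as Ro
def to(P,yaw=None):
    s=r.get_state();R=Ro.from_euler('xyz',s["eef_rot"],degrees=True)
    sh=R.inv().apply(np.asarray(P)-s["tcp_pos"])
    print("t",s["time_s"],"tcp",s["tcp_pos"].round(4),"rot",s["eef_rot"].round(1),"F",s["contact_force"].round(2),"w",round(s["gripper_width"],4))
    print("shift",sh.round(4), "" if yaw is None else ("turn",round(np.radians(s["eef_rot"][2]-yaw),3)))
E
python3 -c "
from h import *
to([.490,-.165,.21],9.7)
to([.40,.10,.24],9.7)
W=np.load('pics/W_side.npy')
O=np.array([.526,-.092]);a=np.radians(9.7);X=np.array([np.cos(a),np.sin(a)]);Y=np.array([-X[1],X[0]])
q=W[...,:2]-O;rx=q@X;ry=q@Y
for y0 in range(-100,-20,10):
  m=(ry>y0/1e3)&(ry<(y0+10)/1e3)
  print(y0,[(x0,round(float(W[...,2][m&(rx>x0/1e3)&(rx<(x0+10)/1e3)].max(initial=0)),3)) for x0 in range(-80,80,10)])
"
```

```text
t 0.1 tcp [0.2939 0.6071 0.2257] rot [179.9  -0.  -25.8] F [-0.65 -1.27  0.45] w 0.0878
shift [0.513  0.6095 0.0167] ('turn', np.float64(-0.62))
t 0.1 tcp [0.2939 0.6071 0.2257] rot [179.9  -0.  -25.8] F [-0.65 -1.27  0.45] w 0.0878
shift [ 0.3165  0.4102 -0.0136] ('turn', np.float64(-0.62))
-100 [(-80, 0.003), (-70, 0.003), (-60, 0.004), (-50, 0.003), (-40, 0.009), (-30, 0.091), (-20, 0.089), (-10, 0.069), (0, 0.069), (10, 0.089), (20, 0.0), (30, 0.0), (40, 0.0), (50, 0.002), (60, 0.004), (70, 0.003)]
-90 [(-80, 0.003), (-70, 0.004), (-60, 0.002), (-50, 0.004), (-40, 0.008), (-30, 0.091), (-20, 0.089), (-10, 0.071), (0, 0.069), (10, 0.09), (20, 0.0), (30, 0.0), (40, 0.0), (50, 0.0), (60, 0.003), (70, 0.003)]
-80 [(-80, 0.003), (-70, 0.125), (-60, 0.127), (-50, 0.127), (-40, 0.127), (-30, 0.127), (-20, 0.129), (-10, 0.119), (0, 0.119), (10, 0.127), (20, 0.0), (30, 0.178), (40, 0.184), (50, 0.182), (60, 0.002), (70, 0.002)]
-70 [(-80, 0.003), (-70, 0.127), (-60, 0.127), (-50, 0.127), (-40, 0.127), (-30, 0.146), (-20, 0.148), (-10, 0.117), (0, 0.117), (10, 0.139), (20, 0.0), (30, 0.184
[... 233 characters left out ...]
, (50, 0.182), (60, 0.004), (70, 0.003)]
-50 [(-80, 0.003), (-70, 0.121), (-60, 0.121), (-50, 0.122), (-40, 0.122), (-30, 0.141), (-20, 0.142), (-10, 0.009), (0, 0.111), (10, 0.134), (20, 0.008), (30, 0.002), (40, 0.149), (50, 0.144), (60, 0.004), (70, 0.003)]
-40 [(-80, 0.003), (-70, 0.118), (-60, 0.119), (-50, 0.119), (-40, 0.119), (-30, 0.138), (-20, 0.139), (-10, 0.009), (0, 0.108), (10, 0.132), (20, 0.008), (30, 0.003), (40, 0.148), (50, 0.144), (60, 0.004), (70, 0.003)]
-30 [(-80, 0.003), (-70, 0.003), (-60, 0.004), (-50, 0.005), (-40, 0.009), (-30, 0.135), (-20, 0.136), (-10, 0.009), (0, 0.105), (10, 0.128), (20, 0.015), (30, 0.101), (40, 0.149), (50, 0.143), (60, 0.009), (70, 0.009)]
```

Call:
{"op": "servo_tool", "data": {"grip": [1,1,1,1,1,1,1,1,1,1], "newtons": 20, "translation": [[0.317,0.41,-0.014],[0.317,0.41,-0.014],[0.317,0.41,-0.014],[0.317,0.41,-0.014],[0.317,0.41,-0.014],[0.317,0.41,-0.014],[0.317,0.41,-0.014],[0.317,0.41,-0.014],[0.317,0.41,-0.014],[0.317,0.41,-0.014]], "turn": [-0.62,-0.62,-0.62,-0.62,-0.62,-0.62,-0.62,-0.62,-0.62,-0.62]}}

```text
time_s: 0.93
tcp_pos: [0.3795, 0.1979, 0.2378]
eef_rot: [-180.0, -0.0, 9.7]
contact_force: [1.6, -0.6, 0.3]
gripper_width: 0.0265
```

```bash
python3 -c "
from h import *
to([.490,-.165,.20],9.7)"
```

```text
t 0.9333 tcp [0.3795 0.1979 0.2378] rot [-180.    -0.     9.7] F [ 1.65 -0.64  0.29] w 0.0265
shift [0.0476 0.3763 0.0378] ('turn', np.float64(0.001))
```

Call:
{"op": "servo_tool", "data": {"grip": [1,1,1,1,1,1,1,1,1,1], "translation": [[0.048,0.376,0.038],[0.048,0.376,0.038],[0.048,0.376,0.038],[0.048,0.376,0.038],[0.048,0.376,0.038],[0.048,0.376,0.038],[0.048,0.376,0.038],[0.048,0.376,0.038],[0.048,0.376,0.038],[0.048,0.376,0.038]], "turn": [0,0,0,0,0,0,0,0,0,0]}}

```text
time_s: 1.77
tcp_pos: [0.4908, -0.1675, 0.1983]
eef_rot: [180.0, 0.1, 9.5]
contact_force: [1.2, 0.6, -0.8]
gripper_width: 0.0003
```

```bash
python3 -c "
from h import *
to([.490,-.165,.14],9.7)
for n in ('wrist','side'):
  p,d=capture(n);cv2.imwrite(f'pics/{n}1.png',p);np.save(f'pics/{n}1.npy',d)
to([.490,-.165,.14],9.7)"
```

```text
t 1.7667 tcp [ 0.4908 -0.1675  0.1983] rot [1.8e+02 1.0e-01 9.5e+00] F [ 1.23  0.62 -0.78] w 0.0003
shift [-0.0002 -0.0026  0.0583] ('turn', np.float64(-0.004))
t 1.8667 tcp [ 0.49   -0.1646  0.1986] rot [-1.8e+02  1.0e-01  9.5e+00] F [-0.46  0.59 -0.19] w 0.0007
shift [0.0001 0.0004 0.0586] ('turn', np.float64(-0.004))
```

View pics/wrist1.png

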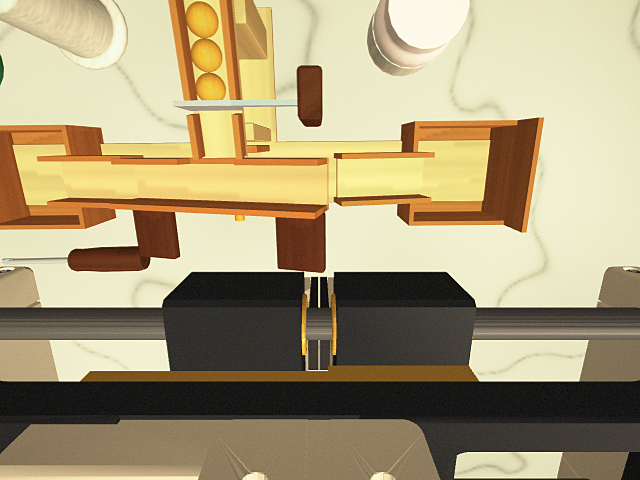

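View pics/side1.png

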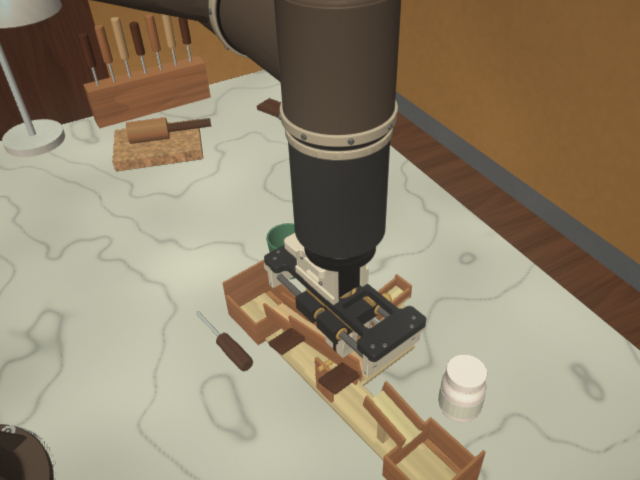

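```bash
python3 -c "
from h import *
c=calibration('wrist');d=np.load('pics/wrist1.npy')
for nm,u,v in [('padR nearL',280,266),('nearR',322,267),('farR',321,222),('farL',282,218),('mid',302,243),('tab TL',300,68),('TR',320,68),('BR',320,97),('BL',302,97)]:
  print(nm,world(c,u,v,d[v,u]).round(4))
"
```

```text
padR nearL [ 0.4726 -0.1385  0.1176]
nearR [ 0.4793 -0.1685  0.1244]
farR [ 0.5118 -0.1623  0.1258]
farL [ 0.5081 -0.135   0.1166]
mid [ 0.4939 -0.1518  0.1224]
tab TL [ 0.5936 -0.1384  0.1826]
TR [ 0.5954 -0.1474  0.181 ]
BR [ 0.5831 -0.1494  0.1808]
BL [ 0.5816 -0.1411  0.1822]
```

Call:
{"op": "servo_tool", "data": {"grip": [1,1,1,1,1,1,1,1,1,1], "translation": [[0,0,0.03],[0,0,0.055],[0,0,0.065],[0,0,0.073],[0,0,0.081],[0,0,0.089],[0,0,0.097],[0,0,0.104],[0,0,0.104],[0,0,0.104]], "turn": [0,0,0,0,0,0,0,0,0,0]}}

```text
time_s: 2.7
tcp_pos: [0.4904, -0.1626, 0.0956]
eef_rot: [-180.0, 0.0, 9.7]
contact_force: [0.6, 0.6, -0.0]
gripper_width: 0.0007
```

```bash
python3 -c "
from h import *
to([.490,-.165,.22],9.7)
for n in ('wrist','side'):
  p,d=capture(n);cv2.imwrite(f'pics/{n}2.png',p);np.save(f'pics/{n}2.npy',d)
"
```

```text
t 2.7 tcp [ 0.4904 -0.1626  0.0956] rot [-180.     0.     9.7] F [ 0.63  0.56 -0.03] w 0.0007
shift [-0.0008  0.0023 -0.1244] ('turn', np.float64(-0.0))
```

View pics/wrist2.png

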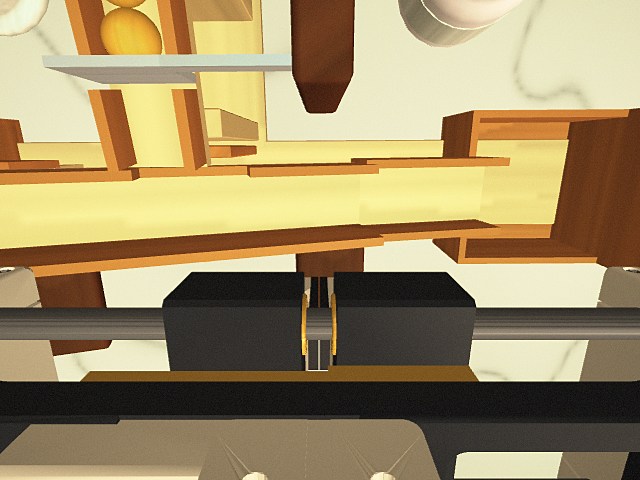

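View pics/side2.png

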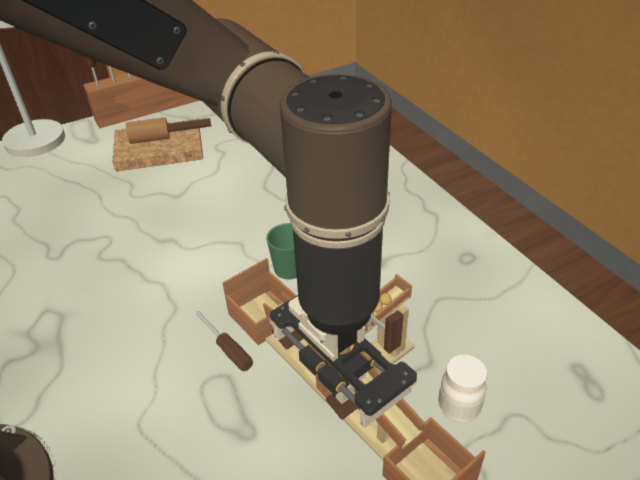

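Call:
{"op": "servo_tool", "data": {"grip": [1,1,1,1,1,1,1,1,1,1], "translation": [[0,0,-0.04],[0,0,-0.08],[0,0,-0.12],[0,0.02,-0.125],[0.03,0.04,-0.125],[0.06,0.058,-0.125],[0.09,0.058,-0.125],[0.095,0.058,-0.125],[0.095,0.058,-0.125],[0.095,0.058,-0.125]], "turn": [0,0,0,0,0,0,0,0,0,0]}}

```text
time_s: 3.63
tcp_pos: [0.5935, -0.2037, 0.2205]
eef_rot: [-180.0, 0.0, 9.7]
contact_force: [0.1, 0.2, -0.4]
gripper_width: 0.0002
```

```bash
python3 -c "
from h import *
for n in ('wrist','side'):
  p,d=capture(n);cv2.imwrite(f'pics/{n}3.png',p);np.save(f'pics/{n}3.npy',d)
to([.595,-.204,.152],9.7)
"
```

```text
t 3.7333 tcp [ 0.593  -0.2037  0.2212] rot [-180.    -0.     9.7] F [-0.71  0.61  1.08] w 0.0004
shift [0.0019 0.0006 0.0692] ('turn', np.float64(-0.0))
```

View pics/side3.png

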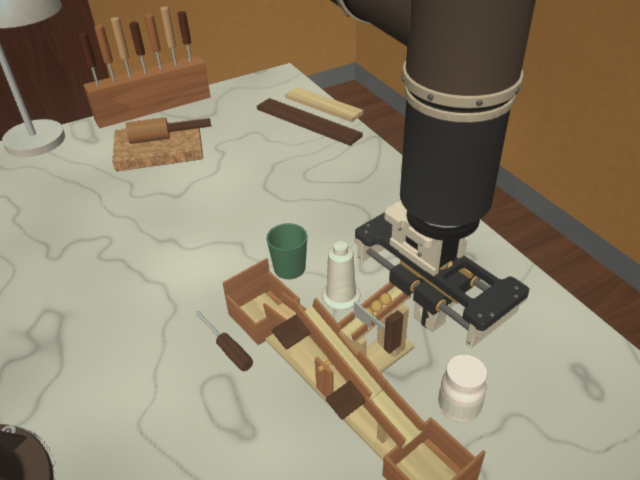

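View pics/wrist3.png

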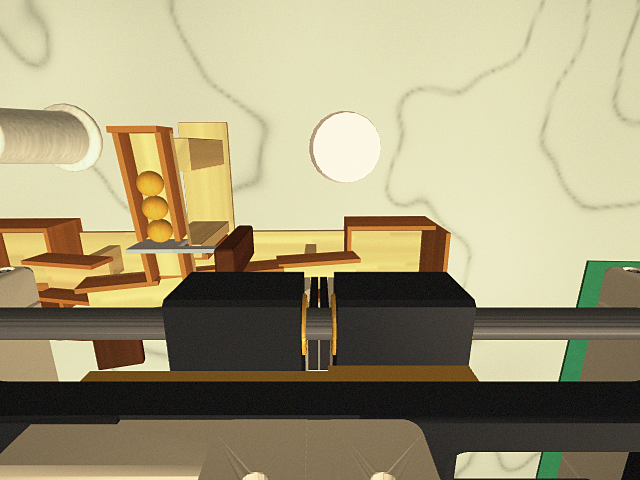

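Run:
```python
from h import *
a=np.radians(9.7);X=np.array([np.cos(a),np.sin(a)]);Y=np.array([-X[1],X[0]])
for n,b in (("wrist",(205,215,265,280)),("side",(375,300,410,360))):
    c=calibration(n);p=cv2.imread(f"pics/{n}3.png");d=np.load(f"pics/{n}3.npy");x0,y0,x1,y1=b
    hsv=cv2.cvtColor(p,cv2.COLOR_BGR2HSV)
    W=np.array([world(c,u,v,d[v,u]) for u in range(x0,x1) for v in range(y0,y1) if d[v,u]>0])
    t=W[(W[:,2]>.155)&(W[:,2]<.19)&(W[:,0]<.63)&(W[:,1]>-.17)]
    t2=t[abs(t[:,2]-.182)<.003]
    for q in (t,t2): print(n,len(q),np.percentile(q[:,:2]@X,[2,98]).round(4),np.percentile(q[:,:2]@Y,[2,98]).round(4),q.mean(0).round(4))
s=r.get_state();print("tcp rig-axes",s["tcp_pos"][:2]@X,s["tcp_pos"][:2]@Y)
```

```text
wrist 932 [0.5448 0.5636] [-0.2493 -0.238 ] [ 0.5904 -0.1478  0.1749]
wrist 491 [0.5492 0.5634] [-0.2491 -0.2379] [ 0.5896 -0.1465  0.182 ]
side 343 [0.5382 0.5613] [-0.2498 -0.2378] [ 0.5812 -0.1499  0.1729]
side 132 [0.5392 0.5614] [-0.2496 -0.2379] [ 0.583  -0.1478  0.1817]
tcp rig-axes 0.5502277308104894 -0.3007172552787053
```

Call:
{"op": "servo_tool", "data": {"grip": [1,1,1,1,1,1,1,1,1,1], "translation": [[0,0,0.035],[0,0,0.069],[0,-0.008,0.069],[0,-0.016,0.069],[0,-0.024,0.069],[0,-0.032,0.069],[0,-0.04,0.069],[0,-0.047,0.069],[0,-0.054,0.069],[0,-0.06,0.069]], "turn": [0,0,0,0,0,0,0,0,0,0]}}

```text
time_s: 4.57
tcp_pos: [0.5841, -0.1438, 0.1527]
eef_rot: [180.0, -0.1, 9.7]
contact_force: [0.9, -0.8, 0.8]
gripper_width: 0.0007
```

```bash
cat > m.py <<'E'
from h import *
import sys
k=sys.argv[1]
a=np.radians(9.7);X=np.array([np.cos(a),np.sin(a)]);Y=np.array([-X[1],X[0]])
for n in("side","wrist"):
    p,d=capture(n);cv2.imwrite(f'pics/{n}{k}.png',p);np.save(f'pics/{n}{k}.npy',d)
c=calibration("side");p=cv2.imread(f"pics/side{k}.png");d=np.load(f"pics/side{k}.npy");hsv=cv2.cvtColor(p,cv2.COLOR_BGR2HSV)
W=np.array([world(c,u,v,d[v,u]) for u in range(330,420) for v in range(280,360) if d[v,u]>0 and hsv[v,u,2]<90 and hsv[v,u,1]>90])
t=W[(abs(W[:,2]-.182)<.003)]
if len(t): print("tab",len(t),np.percentile(t[:,:2]@X,[2,98]).round(4),np.percentile(t[:,:2]@Y,[2,98]).round(4))
s=r.get_state();print(s["time_s"],s["tcp_pos"],"rig",s["tcp_pos"][:2]@X,s["tcp_pos"][:2]@Y,s["contact_force"])
E
python3 m.py 4
```

```text
tab 14 [0.5383 0.5425] [-0.2211 -0.2123]
4.6667 [ 0.58367792 -0.14359703  0.15207959] rig 0.5511387708143202 -0.2398876224921479 [ 0.92351484 -0.24729253 -0.47069385]
```

View pics/side4.png

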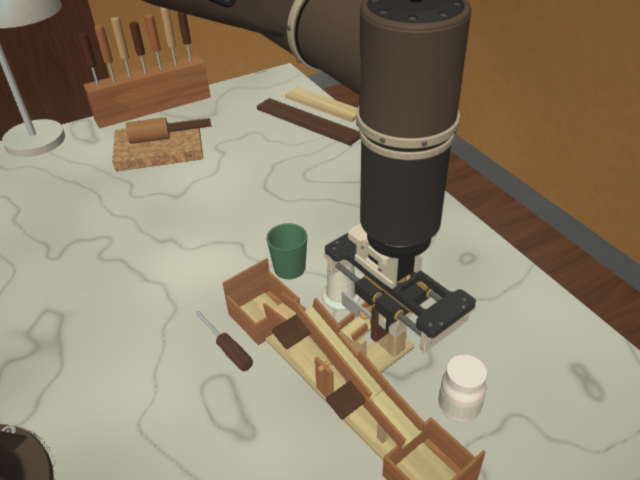

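View pics/wrist4.png

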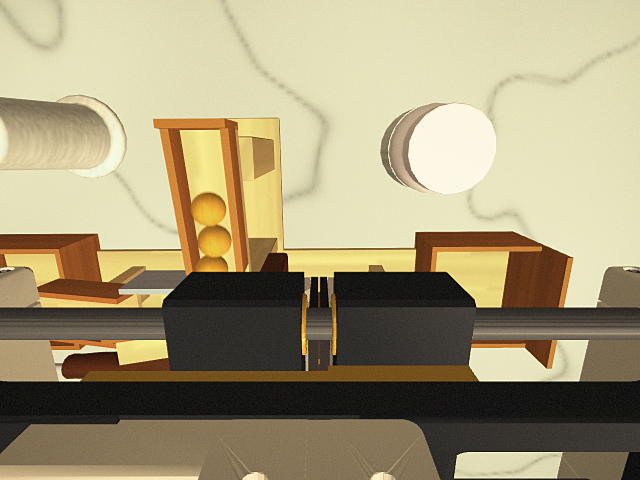

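Call:
{"op": "servo_tool", "data": {"grip": [1,1,1], "translation": [[0,-0.003,0],[0,-0.006,0],[0,-0.006,0]], "turn": [0,0,0]}}

```text
time_s: 4.92
tcp_pos: [0.5826, -0.1385, 0.1516]
eef_rot: [-180.0, 0.0, 9.7]
contact_force: [-0.2, -0.7, 0.6]
gripper_width: 0.0006
```

```bash
python3 m.py 5
```

```text
tab 10 [0.5384 0.5449] [-0.2135 -0.2041]
5.0167 [ 0.58260563 -0.13865989  0.15151884] rig 0.5509136692618588 -0.23484039547465224 [0.38384331 0.55247849 0.93613102]
```

View pics/wrist5.png

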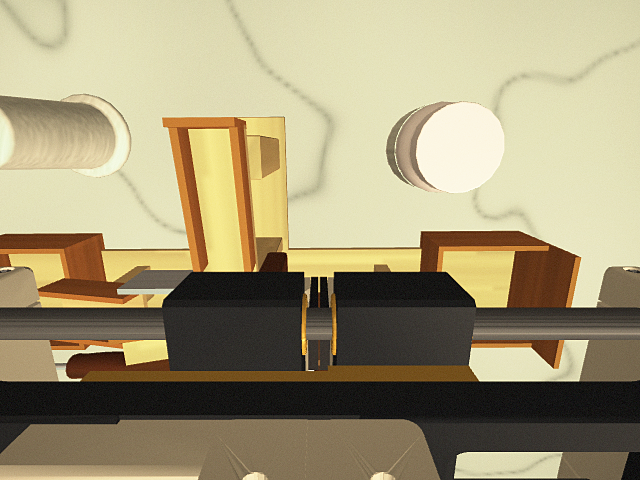

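View pics/side5.png

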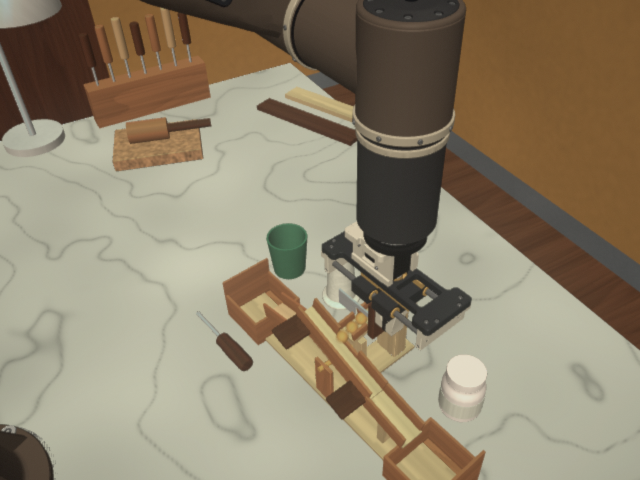

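Call:
{"op": "servo_tool", "data": {"grip": [1,1,1,1,1,1,1,1,1,1], "translation": [[0,-0.001,0],[0,-0.001,0],[0,-0.001,0],[0,-0.001,0],[0,-0.001,0],[0,-0.001,0],[0,-0.001,0],[0,-0.001,0],[0,-0.001,0],[0,-0.001,0]], "turn": [0,0,0,0,0,0,0,0,0,0]}}

```text
time_s: 5.85
tcp_pos: [0.5826, -0.1377, 0.1518]
eef_rot: [180.0, 0.0, 9.7]
contact_force: [0.4, -1.3, -0.3]
gripper_width: 0.0006
```

```bash
python3 m.py 6
```

```text
tab 14 [0.5378 0.5425] [-0.2149 -0.2046]
5.95 [ 0.58260624 -0.1377369   0.15180883] rig 0.5510697906908912 -0.23393070446403752 [ 0.11912224 -0.12907065 -0.5501948 ]
```

Back off sideways, then up and clear.

Call:
{"op": "servo_tool", "data": {"grip": [1,1,1,1,1,1,1,1,1,1], "translation": [[0,0.01,0],[0,0.03,0],[0,0.05,0],[0,0.05,-0.04],[0,0.05,-0.08],[0,0.05,-0.11],[0,0.08,-0.13],[0,0.11,-0.13],[0,0.14,-0.13],[0,0.14,-0.13]], "turn": [0,0,0,0,0,0,0,0,0,0]}}

```text
time_s: 6.78
tcp_pos: [0.6065, -0.2801, 0.2816]
eef_rot: [180.0, 0.0, 9.5]
contact_force: [-0.7, 0.0, -1.3]
gripper_width: 0.0006
```

```bash
python3 m.py 7; python3 -c "
from h import *
p,d=capture('scene');cv2.imwrite('pics/scene7.png',p);np.save('pics/scene7.npy',d)"
```

```text
tab 109 [0.5383 0.5585] [-0.2154 -0.2054]
6.8833 [ 0.60589368 -0.27719282  0.28110831] rig 0.5505274555841272 -0.3753165761304429 [0.47523755 0.64252797 0.20344549]
```

View pics/side7.png

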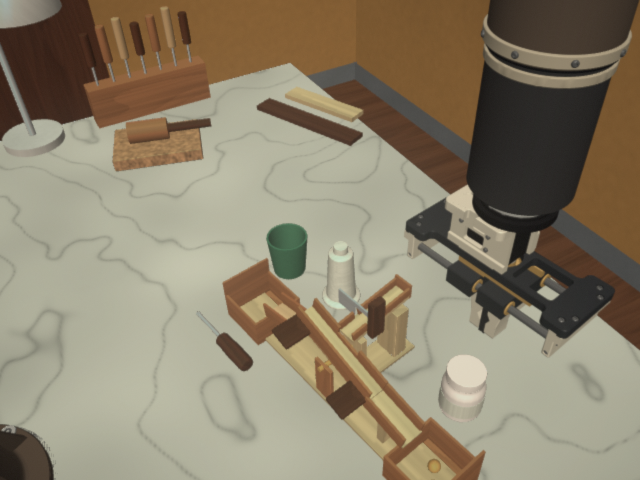

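View pics/scene7.png

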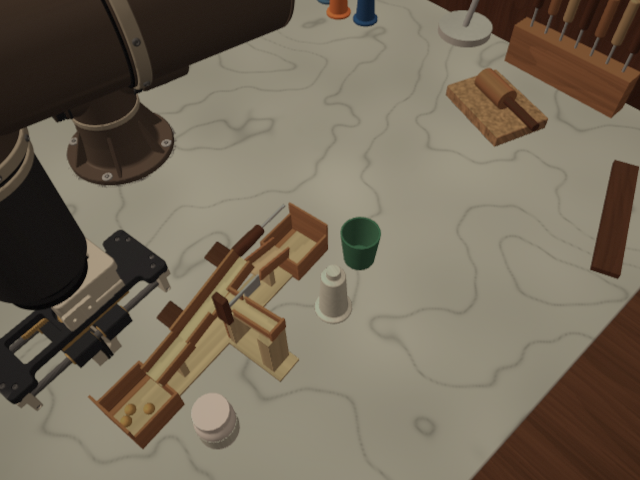

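View pics/wrist7.png

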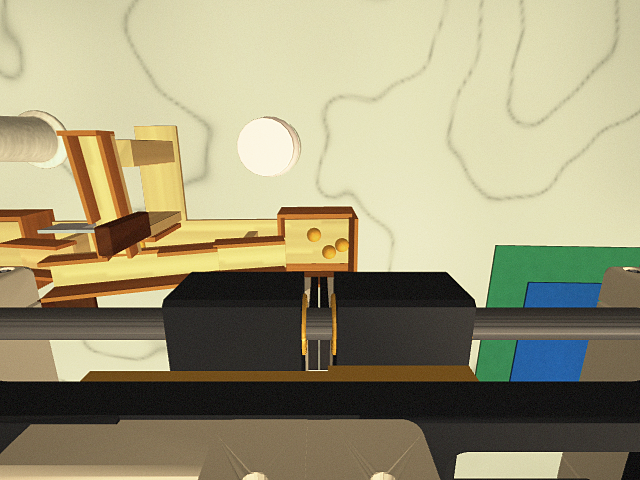

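All three balls are in the right catch box: scene pixels (131,408), (126,421) and (148,408). The gate has its left end up, the tab has moved about 35 mm, and the bystanders are in place with the arm clear. I'm letting the balls settle for a moment before handing in.

Call:
{"op": "servo_tool", "data": {"grip": [1,1,1,1,1,1,1,1,1,1], "translation": [[0,0,0],[0,0,0],[0,0,0],[0,0,0],[0,0,0],[0,0,0],[0,0,0],[0,0,0],[0,0,0],[0,0,0]], "turn": [0,0,0,0,0,0,0,0,0,0]}}

```text
time_s: 7.77
tcp_pos: [0.6062, -0.2757, 0.2818]
eef_rot: [180.0, -0.0, 9.7]
contact_force: [0.8, -0.1, -0.2]
gripper_width: 0.0006
```

```bash
python3 -c "
from h import *
from plant import order
p,d=capture('scene');c=calibration('scene')
q=cv2.imread('pics/scene7.png')
print('moved px',(cv2.absdiff(p,q).max(2)[190:460,90:400]>40).sum())
hsv=cv2.cvtColor(p,cv2.COLOR_BGR2HSV);m=np.zeros((480,640),np.uint8)
m[385:435,105:175]=cv2.inRange(hsv,(12,150,90),(25,255,255))[385:435,105:175]
k,L,S,C=cv2.connectedComponentsWithStats(m)
for i in range(1,k):
  if S[i,4]>20: print(S[i,4],C[i].round(),ray(c,*C[i],.0135).round(3))
print(order.close_job())
"
```

```text
moved px 421
47 [126. 397.] [ 0.525 -0.296  0.013]
107 [161. 405.] [ 0.576 -0.262  0.013]
57 [131. 410.] [ 0.55  -0.3    0.013]
56 [150. 409.] [ 0.569 -0.277  0.013]
52 [111. 413.] [ 0.533 -0.327  0.013]
88 [126. 423.] [ 0.563 -0.318  0.013]
the job is handed in; nothing more can be done
None
```

All three brass balls are in the right catch box, and I handed the job in at about 8 s of the 43 s.

- **Gate:** The right pad was the raised one, at about 122 mm. I pressed it with the closed fingertips until the gate rocked over. Later pictures show it at rest with its left end up.
- **Stop:** I pushed the tab's outer face towards rig +y. It moved about 34–35 mm by depth measurement, and the balls ran down the right chute.
- **Final pictures:** All three cameras were checked after I backed the arm off. Scene and wrist each show three balls in the right box and none left in the channel. The thread, glue, awl and mug look to be where they started, judged by eye. The force reading at the end of each move stayed under about 2 N.

**Inconclusive checks:**
- **Ball colour mask:** The mask I ran just before handing in also picked up wood. It gave six blobs, three of them at the ball positions.
- **Frame comparison:** Comparing that frame with the one a second earlier gave 421 changed pixels. I did not trace them; they could be the balls settling or the arm. I took no picture after that to confirm the balls had stopped moving.

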